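# Flip the status flag of the finished glass panel

### The job

One of the two leaded-glass panels on the board is finished, with glass in every cell: flip the flag on the stand in front of it right over its hinge, from its orange face to its green face, until it lies fully flat on the other side. Use only the fingertips or the outside of the fingers to press and push the flag; never pick up, tip or shove its stand. Leave the flag and stand of the unfinished panel, the tape, the cup and the hammer alone.

Things in the scene. Friction and masses are not known exactly. Their poses are not given: they have to be found in the camera images.
- panel_whole: Finished leaded-glass panel, 110 x 160 x 8 mm, lying fixed on the board: all six cells (2 by 3) filled with blue and green glass. Origin: centre of its underside. Its flag stand stands 160 to 195 mm from it on its -x side, towards the robot.
- panel_gaps: Unfinished leaded-glass panel of the same size, lying fixed on the board: three of its six cells are empty and show the wood. Its own flag stand stands likewise in front of it.
- stand_whole: Flag stand of the finished panel: loose, 1.4 kg, on the 16 mm board. Base 110 (x) x 150 (y) x 12 mm; uprights at x = +-41..49 mm, 22 mm wide, top 85 mm up, carry the hinge pin along x; rests (50 mm wide, 8 thick) at y = +-62 mm, 72 mm high. Origin: centre of underside, z up. The paddle starts on the -y side; flipped it lies on the +y side.
- pivot_whole (a point): Fixed point of that stand: middle of the hinge pin, 75 mm above the stand's underside; axes as the stand's. The hinge is stiff (about 0.05 Nm to turn): the 50 g paddle stays at whatever angle it is left.
- flag_whole (a joint): Angle (rad) of that stand's flag about the pin: 0 = paddle flat on the -y rest, orange face up (starts at 0 to 0.2); 1.57 = upright; 3.14 = flat on the +y rest, green face up; stops at 0 and 3.14. Pressing the thumb tab down raises the paddle (tab 20 degrees below level: angle 1.1); then it can be pushed on over from behind.
- tab_whole (a point): Outer end (mid-thickness) of that flag's white thumb tab: 34 mm wide (x), 5 mm thick, reaching 52 mm from the pin, rigid with the paddle on the other side of the pin, 45 degrees up at angle 0. This point is then 37 mm to +y and 37 mm above the pin; at angle 3.14 it is 37 mm to -y and 37 mm below it.
- edge_whole (a point): Middle of the free edge of that flag's paddle, 85 mm from the pin; moves with the flag. The paddle is a plate 70 mm wide (x), 6 mm thick, from 10 to 85 mm from the pin, its mid-plane through the pin's axis, orange on one face and green on the other.
- stand_gaps: Flag stand of the unfinished panel (leave alone): loose, 1.4 kg, on the 16 mm board. Base 110 (x) x 150 (y) x 12 mm; uprights at x = +-41..49 mm, 22 mm wide, top 85 mm up, carry the hinge pin along x; rests (50 mm wide, 8 thick) at y = +-62 mm, 72 mm high. Origin: centre of underside, z up. The paddle starts on the -y side; flipped it lies on the +y side.
- pivot_gaps (a point): Fixed point of that stand: middle of the hinge pin, 75 mm above the stand's underside; axes as the stand's. The hinge is stiff (about 0.05 Nm to turn): the 50 g paddle stays at whatever angle it is left.
- flag_gaps (a joint): Angle (rad) of that stand's flag about the pin: 0 = paddle flat on the -y rest, orange face up (starts at 0 to 0.2); 1.57 = upright; 3.14 = flat on the +y rest, green face up; stops at 0 and 3.14. Pressing the thumb tab down raises the paddle (tab 20 degrees below level: angle 1.1); then it can be pushed on over from behind.
- tab_gaps (a point): Outer end (mid-thickness) of that flag's white thumb tab: 34 mm wide (x), 5 mm thick, reaching 52 mm from the pin, rigid with the paddle on the other side of the pin, 45 degrees up at angle 0. This point is then 37 mm to +y and 37 mm above the pin; at angle 3.14 it is 37 mm to -y and 37 mm below it.
- edge_gaps (a point): Middle of the free edge of that flag's paddle, 85 mm from the pin; moves with the flag. The paddle is a plate 70 mm wide (x), 6 mm thick, from 10 to 85 mm from the pin, its mid-plane through the pin's axis, orange on one face and green on the other.
- tape: Yellow roll of tape lying flat, 70 mm across, 24 mm high, loose. Origin: centre of its underside.
- pot: White plastic cup, 60 mm across, 50 mm high, loose. Origin: centre of its underside.
- hammer: Small hammer lying on the board, loose, handle along its -x.
Mind the look-alikes: they are no part of the job. Leave any turquoise look-alike of the stand_whole alone.

How it is judged:
By the outcome, as a careful person would: the job done as asked, in the order asked, and still so for the second after the job is handed in, with the robot touching nothing.
It also fails if it takes over 42 s, if anything falls off the work surface, if the arm or the gripper's body presses on something with over 40 N, if the wrist force passes 120 N, or if a joint passes its speed limit or range.

### The arm

A 6-joint arm with a two-finger parallel gripper is mounted at the origin on the work surface. World frame = base frame: x ahead of the robot, y to its left, z up, the work surface at z = 0. Lengths are in m, angles in rad, forces in N, time in s.
With the tool pointing down it reaches from about 0.35 to 0.775 m from the base axis. Payload 5.5 kg.
Tool frame: the origin (TCP) lies at the very end of the fingers, on their centre line; the grasp point (between the pads) lies 19 mm behind it (env.grip_depth is the distance from the TCP to the grasp point, in m); z points along the fingers, y is the direction in which the jaws open and shut (so a half turn about z gives the same grasp; the last joint's range is limited). The gripper opens to 85 mm and grips with 20 to 120 N. Pads are 22 mm wide; open, the fingers measure 114 mm over their backs; the gripper's body (76 mm by 85 mm) begins 54 mm behind the grasp point. The pads swing forward as they close: fully open they stand 13 mm farther back than shut.
Start: joints at [1.119, 0.313, 0.046, 1.304, 0, 1.431], TCP at [0.176, 0.547, 0.231] pointing down, gripper open.
Joint ranges: [-2.76, 2.76], [-0.86, 1.69], [-1.03, 1.26], [-2.2, 2.34], [-1.47, 1.5], [-3.14, 3.14]. Speed limits (rad/s): [2.57, 2.57, 3.14, 3.14, 3.14, 3.14].

### API

Orientations are given as a unit quaternion [w, x, y, z].
In Python, from workcell import env gives the robot as it stands.
- The arm moves only by the tool step_arm, never from a script. Its argument "series" is a list of rows, each a list of 3 entries, a list of its own where there are three numbers: the shift along the world's x, y, z in cm, then the turn about the world's z in rad, then the closure in counts, from 0 (fully open) to 255 (shut). A call has 1 to 5 rows; each row is the pose to reach, as a shift and turn from the pose measured when the call began; what a row does not reach only later rows make up. A row lasts 1/8 s, in which the tool goes at most 62.5 mm and 10.7 degrees, less where a joint would pass 70% of its speed; a pose out of reach is approached as far as the arm can. A call with a gripper value outside its range is refused whole. The fingers move at their own pace and stop on an object; "newtons" is the grip in N (left out, the last holds). Time passes only in rows, so rows that repeat a pose let the fingers close. It gives the time, the measured TCP pose, the force and the opening at its end, in the units of the state.
- env.get_state(): the state, without advancing time (a new reading comes with each control period).
- env.read_camera(name): name is "side" or "top" or "wrist"; returns a dict with "frame" (480x640x3 uint8, red, green, blue), "vertical_fov" (degrees; the focal length in pixels is half the picture's height over the tangent of half this angle, whatever the lens; pixels are square), "cx", "cy" (the principal point, pixels), "dist_coeffs" ([k1, k2, p1, p2, k3] as OpenCV has them; the pictures are not rectified), "camera_from_world" (4x4, takes a point from world to camera coordinates). Camera axes: x right, y down, z forward; pixel columns grow to the right and rows downward; lengths in m; the calibration is good to about 2 mm. A picture is of the moment at which its call begins. There is no depth.
- env.hand_in(): hands the job in, once; it reports no verdict.
The state is a dict: "clock": time; "joint_pos": joint angles; "qvel": joint speeds; "tau": joint torques, N m; "tcp_pos": TCP position; "orientation": TCP orientation; "wrist_force": force on the tool from outside, world axes, zero at the start; "ft_torque": the same for the moment, N m; "finger_gap": finger opening in m.
Only numpy, scipy, OpenCV 4.12 (cv2) and the standard library are available. Lean on these libraries where they do the work, as an engineer would, in place of code of your own. Each camera call takes 0.05 s, during which the arm holds its last target.

## Working session

There is one attempt and no reset: what is moved stays moved. The work goes in short steps, Python scripts to look and compute and a tool call to move; the robot and the scene stay as the last step left them, time stands still between calls to the robot, and variables do not carry over. Pictures are saved under pics/ and viewed, and the job is handed in when it is done.

Besides the shell and the picture viewer there is one more tool, called as a command line: name --argument value ..., lists and objects as JSON in quotes. step_arm: Moves the arm, as the interface text tells. Its arguments: {"type":"object","properties":{"series":{"type":"array"},"newtons":{"type":"number"}},"required":["series"]}

```bash
mkdir -p pics; ls; python3 - <<'E'
from workcell import env
import cv2, pickle
d={}
for n in ["top","side","wrist"]:
    r=env.read_camera(n); d[n]=r
    cv2.imwrite(f"pics/{n}0.png",r["frame"][:,:,::-1])
    print(n,r["vertical_fov"],r["cx"],r["cy"],r["dist_coeffs"]); print(r["camera_from_world"])
pickle.dump(d,open("cams0.pkl","wb"))
s=env.get_state();print(s)
E
```

```text
pics
top 45.126939601533444 322.92175252360465 247.87553177168937 [-0.10709759  0.          0.          0.          0.        ]
[[-0.00903937 -0.99993045  0.00757548  0.10521387]
 [-0.98669592  0.00768943 -0.16239467  0.55712366]
 [ 0.16232512 -0.00894264 -0.9866968   1.95999064]
 [ 0.          0.          0.          1.        ]]
side 51.0767651928006 315.4509544152539 236.4254162002583 [-0.08596524  0.          0.          0.          0.        ]
[[-9.69446863e-01 -2.45301405e-01  1.56521544e-05  5.25150141e-01]
 [-1.60224424e-01  6.33168865e-01 -7.57248521e-01  9.03232450e-02]
 [ 1.85744216e-01 -7.34114711e-01 -6.53126847e-01  1.50460547e+00]
 [ 0.00000000e+00  0.00000000e+00  0.00000000e+00  1.00000000e+00]]
wrist 68.65605859755759 321.13985971222144 241.59206169746489 [-0.00781734  0.          0.          0.          0.        ]
[[ 0.30619962  0.95196383 -0.00258038 -0.57447107]
 [ 0.90128947 -0.28902545  0.32270975 -0.04298744]
 [ 0.30646222 -0.10113927 -0.94649446  0.38132828]
 [ 0.          0.          0.          1.        ]]
{'clock': 0.15, 'joint_pos': array([ 1.11940157e+00,  3.13819224e-01,  4.52424711e-02,  1.30364745e+00,
       -2.39969718e-06,  1.43117811e+00]), 'qvel': array([-3.30185650e-05, -2.53552696e-04,  3.52059196e-03,  8.49786340e-07,
        1.62464445e-03, -1.47068063e-03]), 'tau': array([ 2.01474038e-03, -4.81063664e+01,  2.98816699e+01,  1.38987557e-02,
       -1.08375798e-04, -8.89534313e-08]), 'tcp_pos': array([0.17622399, 0.54690762, 0.23061971]), 'orientation': array([-2.06769046e-04,  1.55257618e-01,  9.87873758e-01, -6.83343938e-04]), 'wrist_force': array([ 0.38001944,  0.10723031, -0.38315858]), 'ft_torque': array([0.01650483, 0.05178267, 0.03794955]), 'finger_gap': 0.08532387755226864}
```

View pics/top0.png

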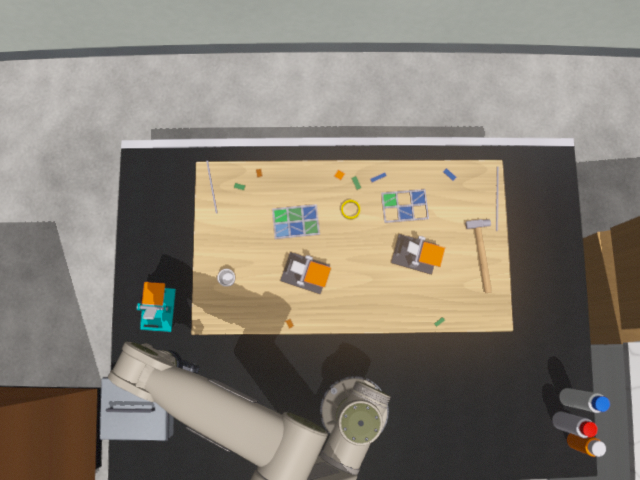

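View pics/side0.png

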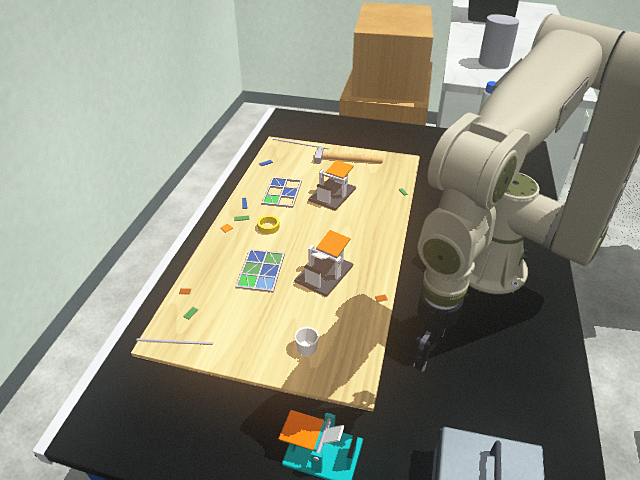

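View pics/wrist0.png

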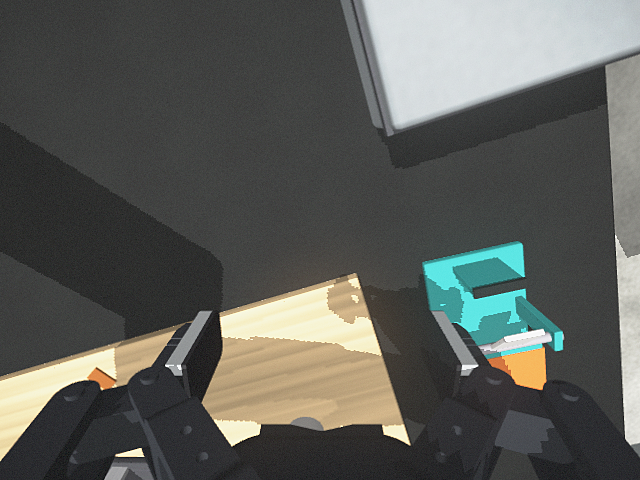

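Candidates for the flag in the top view: stand at (306,272), below the panel at (296,221); stand at (418,254), below the panel at (405,206), which has empty cells; and a turquoise stand at (157,305). The first one fits. I'll confirm it in a crop.

```bash
python3 - <<'E'
import cv2
a=cv2.imread("pics/top0.png")[180:310,250:460]
cv2.imwrite("pics/crop_top.png",cv2.resize(a,None,fx=3.8,fy=3.8,interpolation=cv2.INTER_CUBIC))
a=cv2.imread("pics/side0.png")[220:310,225:365]
cv2.imwrite("pics/crop_side.png",cv2.resize(a,None,fx=5.6,fy=5.6,interpolation=cv2.INTER_CUBIC))
E
```

```text
(no output)
```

View pics/crop_top.png

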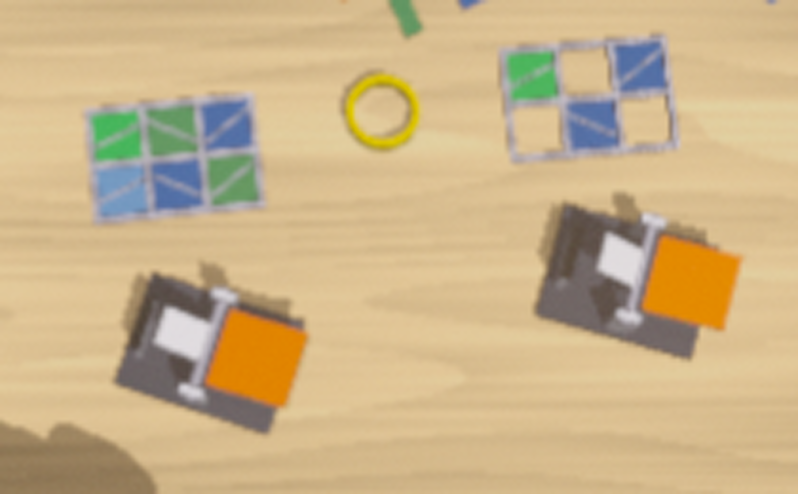

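View pics/crop_side.png

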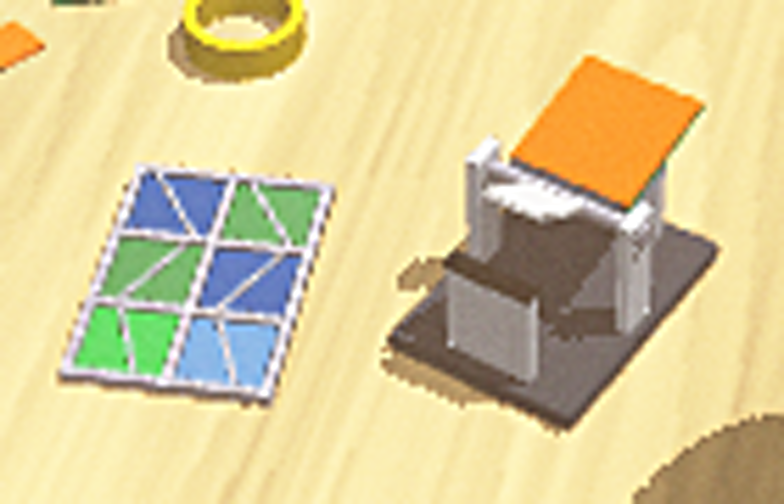

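```bash
cat > h.py <<'E'
import numpy as np,cv2
def K(r):
    f=240/np.tan(np.radians(r["vertical_fov"])/2)
    return np.array([[f,0,r["cx"]],[0,f,r["cy"]],[0,0,1.]])
def ray(r,uv):
    p=cv2.undistortPoints(np.array([[uv]],float),K(r),np.array(r["dist_coeffs"]))[0,0]
    M=np.array(r["camera_from_world"]);R=M[:3,:3];t=M[:3,3]
    d=R.T@np.array([p[0],p[1],1]);return -R.T@t,d/np.linalg.norm(d)
def onz(r,uv,z):
    o,d=ray(r,uv);return o+d*(z-o[2])/d[2]
def tri(rs):
    A=np.zeros((3,3));b=np.zeros(3);L=[]
    for r,uv in rs:
        o,d=ray(r,uv);P=np.eye(3)-np.outer(d,d);A+=P;b+=P@o;L.append((o,P))
    x=np.linalg.solve(A,b);return x,[round(1000*np.linalg.norm(P@(x-o)),1) for o,P in L]
def proj(r,X):
    M=np.array(r["camera_from_world"])
    return cv2.projectPoints(np.array([X],float),cv2.Rodrigues(M[:3,:3])[0],M[:3,3],K(r),np.array(r["dist_coeffs"]))[0][0,0]
def mask(im,lo,hi):
    return cv2.inRange(cv2.cvtColor(im,cv2.COLOR_RGB2HSV),lo,hi)
E
python3 - <<'E'
from h import *;import pickle
d=pickle.load(open("cams0.pkl","rb"));T,S=d["top"],d["side"]
def quad(r,c):
    m=mask(r["frame"],(5,180,120),(20,255,255))
    cs=[q for q in cv2.findContours(m,cv2.RETR_EXTERNAL,cv2.CHAIN_APPROX_NONE)[0] if cv2.pointPolygonTest(q,c,False)>0]
    q=cs[0]; print(cv2.contourArea(q)); 
    b=cv2.approxPolyDP(q,0.05*cv2.arcLength(q,True),True)[:,0].astype(float);mo=cv2.moments(q);return b,(mo["m10"]/mo["m00"],mo["m01"]/mo["m00"])
qt,ct=quad(T,(317,274));qs,cs=quad(S,(334,243))
print(qt,ct);print(qs,cs)
print("centroid",tri([(T,ct),(S,cs)]))
for a in [(318,271,)]: pass
ut=[(250+224/3.8,180+296/3.8),(250+192/3.8,180+391/3.8)]
us=[(225+485/5.6,220+152/5.6),(225+642/5.6,220+215/5.6)]
for a,b in zip(ut,us):
    print("upr",onz(T,a,.101),onz(S,b,.101),tri([(T,a),(S,b)]))
# orange corners by z of 0.094
for p in qt: print("T",p,onz(T,p,.096))
for p in qs: print("S",p,onz(S,p,.096))
# base corners
for p in [(155,275),(114,381),(268,432)]: print("base",onz(T,(250+p[0]/3.8,180+p[1]/3.8),.028))
for p in [(388,342),(570,424),(716,248)]: print("baseS",onz(S,(225+p[0]/5.6,220+p[1]/5.6),.028))
E
```

```text
403.0
467.0
[[311. 262.]
 [305. 280.]
 [324. 286.]
 [330. 268.]] (317.22084367245657, 273.8200992555831)
[[329. 230.]
 [316. 247.]
 [337. 256.]
 [349. 238.]] (333.0656673804425, 242.79871520342613)
centroid (array([0.46014055, 0.12082443, 0.09911052]), [np.float64(1.0), np.float64(1.0)])
upr [0.51501406 0.14833753 0.101     ] [0.51345805 0.15590966 0.101     ] (array([0.51574033, 0.14840864, 0.09402439]), [np.float64(0.3), np.float64(0.3)])
upr [0.43081513 0.17691985 0.101     ] [0.4268906  0.18182497 0.101     ] (array([0.42954783, 0.17691248, 0.096352  ]), [np.float64(1.7), np.float64(1.7)])
T [311. 262.] [0.50171881 0.14157435 0.096     ]
T [305. 280.] [0.44095836 0.16204389 0.096     ]
T [324. 286.] [0.42026161 0.09853966 0.096     ]
T [330. 268.] [0.4808352  0.07779059 0.096     ]
S [329. 230.] [0.48403871 0.06465634 0.096     ]
S [316. 247.] [0.50292484 0.14689014 0.096     ]
S [337. 256.] [0.43703677 0.16888803 0.096     ]
S [349. 238.] [0.41963033 0.08556453 0.096     ]
base [0.54576373 0.21286645 0.028     ]
base [0.44805273 0.25036477 0.028     ]
base [0.40031345 0.11010001 0.028     ]
baseS [0.54567428 0.22841824 0.028     ]
baseS [0.44373791 0.26026575 0.028     ]
baseS [0.39805349 0.12058071 0.028     ]
```

The crop confirms it: the left panel has all six cells glazed, and its stand is at (305,272). The right panel shows wood in three cells. From the two views the pivot is at about (0.473, 0.163, 0.091) and the stand yaw is about -18.5°. Next I'll close the fingers, turn the jaw axis along the hinge and move above the tab.

step_arm --series '[[[30.7,-35.4,0],-1.58,255],[[30.7,-35.4,0],-1.58,255],[[30.7,-35.4,0],-1.58,255],[[30.7,-35.4,0],-1.58,255],[[30.7,-35.4,0],-1.58,255]]' --newtons 30

```text
clock: 0.78
tcp_pos: [0.3819, 0.3094, 0.2308]
orientation: [-0.0, 0.587, 0.809, -0.0]
wrist_force: [0.2, 1.2, 0.2]
finger_gap: 0.0001
```

step_arm --series '[[[10.1,-11.6,0],-0.638,255],[[10.1,-11.6,0],-0.638,255],[[10.1,-11.6,0],-0.638,255],[[10.1,-11.6,0],-0.638,255],[[10.1,-11.6,0],-0.638,255]]'

```text
clock: 1.4
tcp_pos: [0.4829, 0.1928, 0.2304]
orientation: [-0.001, 0.811, 0.584, -0.0]
wrist_force: [-1.0, -0.1, 0.5]
finger_gap: 0.0
```

```bash
cat > snap.py <<'E'
import sys,pickle
from workcell import env
from h import *
t=sys.argv[1]; d={}
for n in ["top","side","wrist"]:
    r=env.read_camera(n); d[n]=r
pickle.dump(d,open(f"cams{t}.pkl","wb"))
piv=np.array([0.473,0.163,0.091])
s=env.get_state();print(s["clock"],s["tcp_pos"],s["orientation"],s["wrist_force"])
a=np.radians(-18.5);xs=np.array([np.cos(a),np.sin(a),0]);ys=np.array([-np.sin(a),np.cos(a),0])
q=s["tcp_pos"]-piv;print("tcp in stand mm",1000*q@xs,1000*q@ys,1000*q[2])
def crop(n,X,h):
    u,v=proj(d[n],X);u,v=int(u),int(v);x0=max(0,min(640-2*h,u-h));y0=max(0,min(480-int(1.5*h),v-int(.75*h)))
    return cv2.resize(d[n]["frame"][y0:y0+int(1.5*h),x0:x0+2*h],(400,300),interpolation=cv2.INTER_CUBIC),(x0,y0)
A,ao=crop("top",piv,60);B,bo=crop("side",piv,90);print("crop origins",ao,400/120,bo,400/180)
W=cv2.resize(d["wrist"]["frame"],(400,300))
o=np.vstack([np.hstack([A,B]),np.hstack([W,W*0])])
cv2.imwrite(f"pics/s{t}.png",o[:,:,::-1])
E
python3 snap.py 1
```

```text
1.55 [0.48249935 0.19371241 0.23065776] [-4.70141267e-04  8.10859276e-01  5.85240974e-01 -1.26159711e-04] [-0.31255968 -0.77824017 -0.00364271]
tcp in stand mm -0.7367355837347439 32.13948685160324 139.65776065527643
crop origins (244, 225) 3.3333333333333335 (234, 186) 2.2222222222222223
```

View pics/s1.png

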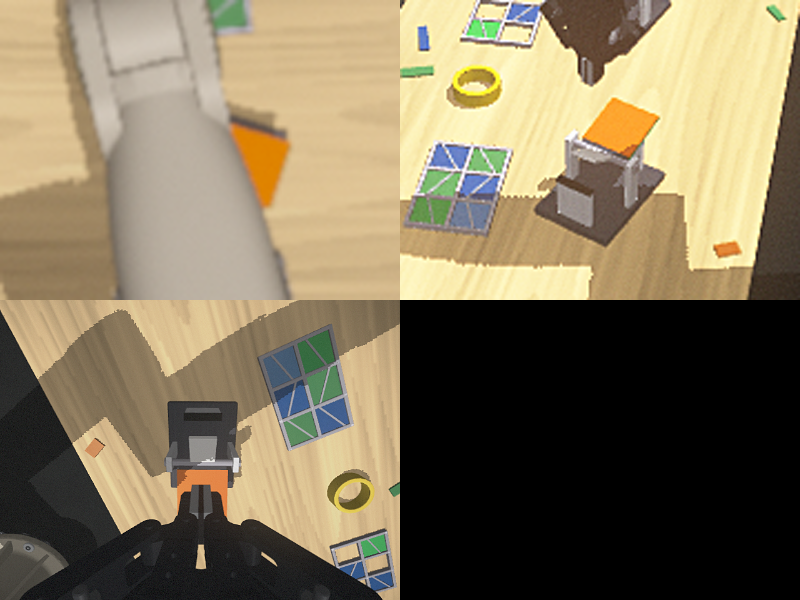

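The wrist view shows the stand square to the tool, with upright tops at about (272,261) and (379,261), and the tab between them. I'll use these to refine the pivot.

```bash
python3 - <<'E'
from h import *;import pickle
d=pickle.load(open("cams1.pkl","rb"));W=d["wrist"]
cv2.imwrite("pics/w1.png",cv2.resize(W["frame"][150:350,240:410,::-1],None,fx=3,fy=3,interpolation=cv2.INTER_CUBIC))
piv=np.array([0.473,0.163,0.091])
a=np.radians(-18.5);R=np.array([[np.cos(a),-np.sin(a),0],[np.sin(a),np.cos(a),0],[0,0,1]])
for n,p in dict(uprL=(-.045,0,.010),uprR=(.045,0,.010),restL=(-.025,.062,-.003),restR=(.025,.062,-.003),tabL=(-.017,.0404,.033),tabR=(.017,.0404,.033)).items():
    u=proj(W,piv+R@np.array(p));print(n,u,(u-[240,150])*3)
E
```

```text
uprL [267.70177314 266.89496235] [ 83.10531941 350.68488706]
uprR [374.82070097 267.23679424] [404.4621029  351.71038273]
restL [290.94485241 190.80723702] [152.83455723 122.42171105]
restR [352.06483725 190.99920262] [336.19451174 122.99760785]
tabL [298.45108972 228.86650184] [175.35326915 236.59950551]
tabR [344.34133034 229.01178825] [313.02399103 237.03536475]
```

View pics/w1.png

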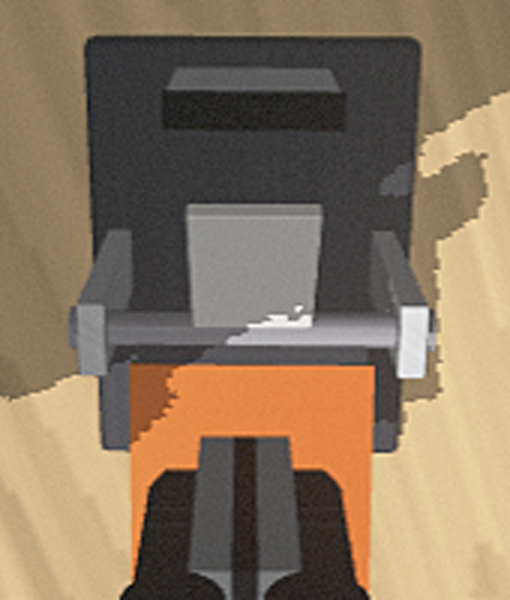

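step_arm --series '[[[0.15,0.15,-4],0,255],[[0.15,0.15,-8],0,255],[[0.15,0.15,-9.5],0,255],[[0.15,0.15,-10.5],0,255],[[0.15,0.15,-11],0,255]]'

```text
clock: 2.17
tcp_pos: [0.4846, 0.1955, 0.1212]
orientation: [-0.0, 0.811, 0.585, 0.0]
wrist_force: [0.5, 0.0, -0.1]
finger_gap: -0.0002
```

step_arm --series '[[[0,0,-0.6],0,255],[[0,0,-1.2],0,255],[[0,0,-1.8],0,255],[[0,0,-2.4],0,255],[[0,0,-3.0],0,255]]'

```text
clock: 2.8
tcp_pos: [0.4849, 0.1957, 0.091]
orientation: [-0.0, 0.811, 0.585, 0.001]
wrist_force: [1.0, 1.3, 1.7]
finger_gap: 0.0002
```

```bash
python3 snap.py 2
```

```text
2.95 [0.4839811  0.19525588 0.09059663] [-3.38266013e-04  8.10712327e-01  5.85444555e-01 -2.86674340e-04] [1.51636023 0.72662839 0.02740636]
tcp in stand mm 0.17869100892614426 34.07337004451979 -0.40336948711569565
crop origins (244, 225) 3.3333333333333335 (234, 186) 2.2222222222222223
```

View pics/s2.png

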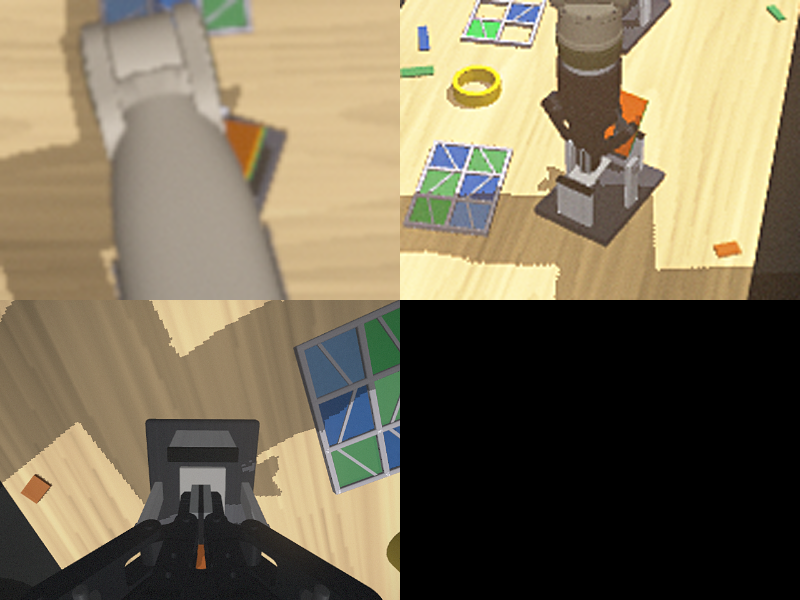

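The tab is being pressed: paddle up about 50°, and the stand hasn't moved (base corners unchanged in the side view). I'll press slightly further.

step_arm --series '[[[0,0,-0.2],0,255],[[0,0,-0.4],0,255],[[0,0,-0.6],0,255],[[0,0,-0.7],0,255]]'

```text
clock: 3.45
tcp_pos: [0.4839, 0.1952, 0.0835]
orientation: [-0.0, 0.811, 0.585, -0.0]
wrist_force: [-0.9, -0.7, 2.9]
finger_gap: -0.0002
```

step_arm --series '[[[0,0,3],0,255],[[0,0,7],0,255],[[0,0,13],0,255],[[0,0,15],0,255],[[0,0,15],0,255]]'

```text
clock: 4.08
tcp_pos: [0.485, 0.1955, 0.235]
orientation: [0.0, 0.811, 0.585, 0.001]
wrist_force: [0.7, 0.3, -0.6]
finger_gap: -0.0001
```

```bash
python3 snap.py 3
```

```text
4.225 [0.48303809 0.19500052 0.23173765] [-0.00088348  0.81072004  0.58543106 -0.00164875] [ 1.5857723  -0.15186414  0.45208427]
tcp in stand mm -0.6345539301614274 33.53198227757428 140.73764594354603
crop origins (244, 225) 3.3333333333333335 (234, 186) 2.2222222222222223
```

View pics/s3.png

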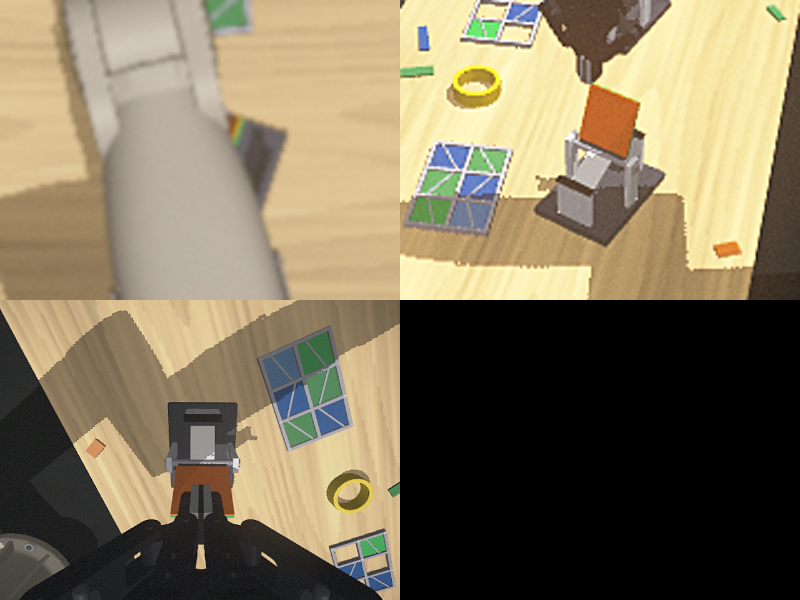

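Paddle is at about 65° and stays there. The stand hasn't moved. Now I go over the top and down behind it, on the -y side.

step_arm --series '[[[-3.7,-11.2,0],0,255],[[-3.7,-11.2,0],0,255],[[-3.7,-11.2,0],0,255],[[-3.7,-11.2,-5],0,255],[[-3.7,-11.2,-9.5],0,255]]'

```text
clock: 4.85
tcp_pos: [0.4457, 0.0834, 0.1347]
orientation: [-0.001, 0.811, 0.585, -0.002]
wrist_force: [0.8, 0.4, -0.6]
finger_gap: -0.0003
```

```bash
python3 snap.py 4
```

```text
5.0 [0.44332009 0.08347376 0.13417635] [-0.0030552   0.81055466  0.58563791 -0.00447743] [1.42038065 0.02935512 0.56675279]
tcp in stand mm -2.9121131857381144 -84.83418885553407 43.17635290932964
crop origins (244, 225) 3.3333333333333335 (234, 186) 2.2222222222222223
```

View pics/s4.png

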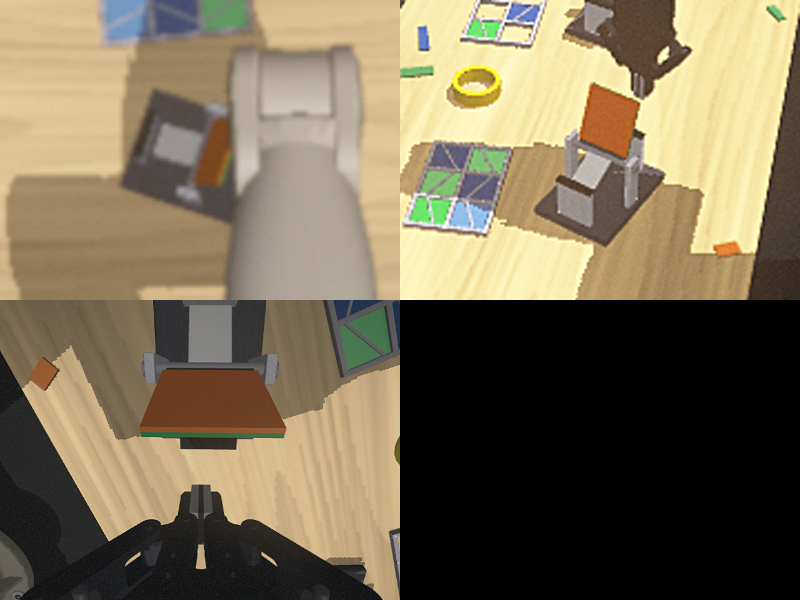

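step_arm --series '[[[1.1,2.0,0],0,255],[[1.5,3.0,0],0,255],[[1.8,4.0,0],0,255],[[2.1,5.0,0],0,255],[[2.5,6.0,0],0,255]]'

```text
clock: 5.62
tcp_pos: [0.4686, 0.144, 0.1361]
orientation: [-0.003, 0.811, 0.586, -0.004]
wrist_force: [-6.8, -0.9, 20.1]
finger_gap: -0.0002
```

step_arm --series '[[[0.3,0.9,0],0,255],[[0.6,1.8,0],0,255],[[0.9,2.7,0],0,255],[[1.2,3.6,0],0,255]]'

```text
clock: 6.12
tcp_pos: [0.4804, 0.1805, 0.1357]
orientation: [-0.003, 0.811, 0.586, -0.004]
wrist_force: [-0.9, -1.5, 0.2]
finger_gap: 0.0002
```

```bash
python3 snap.py 5
```

```text
6.275 [0.48065269 0.18059347 0.13589806] [-0.00285335  0.8102649   0.58604348 -0.00396107] [ 0.62126408  0.01792542 -0.47328511]
tcp in stand mm 1.6747396598366595 19.112536318700407 44.898064054997576
crop origins (244, 225) 3.3333333333333335 (234, 186) 2.2222222222222223
```

View pics/s5.png

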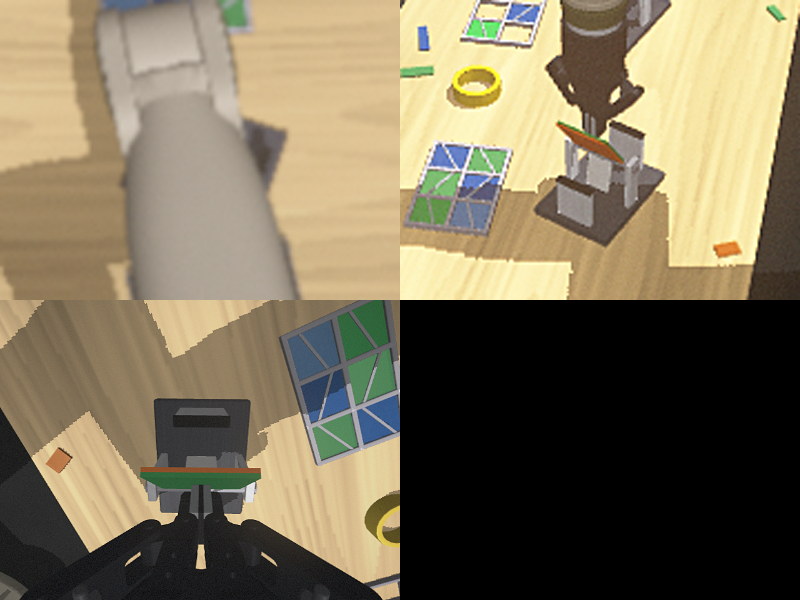

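Paddle is past upright, leaning about 50° towards +y with the green face showing. The stand looks unmoved. During the push there was a brief 20 N reading, which has cleared. I'll keep pushing over and down.

step_arm --series '[[[0.4,1.1,-0.4],0,255],[[0.8,2.3,-1.2],0,255],[[1.0,3.0,-2.1],0,255],[[1.1,3.4,-2.9],0,255],[[1.2,3.6,-3.5],0,255]]'

```text
clock: 6.9
tcp_pos: [0.4923, 0.2169, 0.1]
orientation: [-0.003, 0.81, 0.586, -0.004]
wrist_force: [-1.4, -0.7, 0.8]
finger_gap: -0.0003
```

step_arm --series '[[[0,0,-0.2],0,255],[[0,0,-0.4],0,255],[[0,0,-0.6],0,255]]'

```text
clock: 7.28
tcp_pos: [0.4924, 0.2168, 0.0942]
orientation: [-0.003, 0.81, 0.586, -0.004]
wrist_force: [-0.1, 0.4, 0.5]
finger_gap: -0.0
```

step_arm --series '[[[0,0,-0.1],0,255],[[0,0,-0.2],0,255]]'

```text
clock: 7.52
tcp_pos: [0.4925, 0.2168, 0.0937]
orientation: [-0.003, 0.81, 0.586, -0.004]
wrist_force: [-4.7, -0.4, 13.6]
finger_gap: 0.0004
```

```bash
python3 snap.py 6
```

```text
7.675 [0.49249474 0.21678401 0.09376802] [-0.0028483   0.8102402   0.58607983 -0.00362494] [-4.06049852 -0.63177736 10.62866225]
tcp in stand mm 1.4214008500024748 57.190421233446166 2.768015941431612
crop origins (244, 225) 3.3333333333333335 (234, 186) 2.2222222222222223
```

View pics/s6.png

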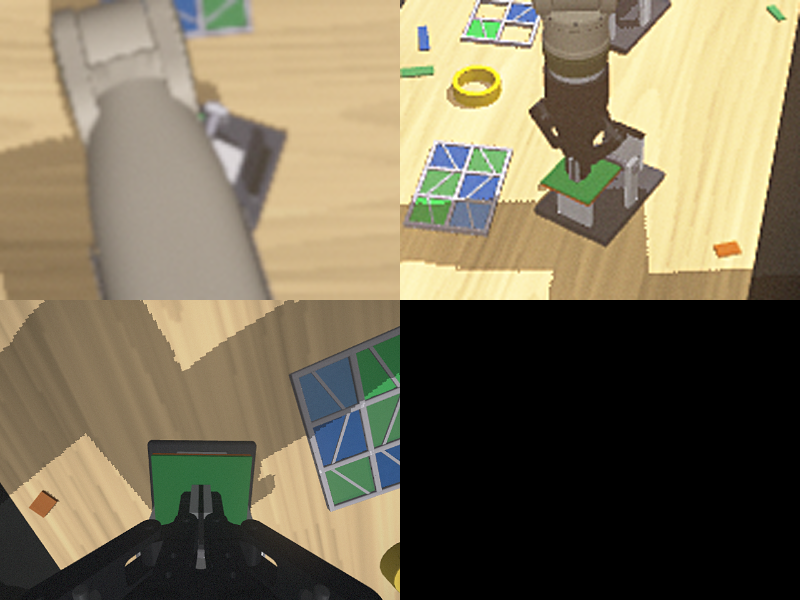

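The paddle is flat with the green face up, against firm contact (13 N at the expected height). Now I retreat and check.

step_arm --series '[[[0,0,1],0,255],[[0,0,5],0,255],[[0,0,11],0,255],[[0,0,15],0,255]]'

```text
clock: 8.18
tcp_pos: [0.4931, 0.2168, 0.247]
orientation: [-0.002, 0.81, 0.586, -0.002]
wrist_force: [0.8, 0.2, -0.1]
finger_gap: -0.0004
```

step_arm --series '[[[-7,20,0],0,255],[[-7,20,0],0,255],[[-7,20,0],0,255],[[-7,20,0],0,255],[[-7,20,0],0,255]]'

```text
clock: 8.8
tcp_pos: [0.4222, 0.4184, 0.247]
orientation: [-0.002, 0.809, 0.587, -0.002]
wrist_force: [0.7, -0.0, 0.2]
finger_gap: -0.0006
```

```bash
python3 snap.py 7; python3 - <<'E'
from h import *;import pickle
a=pickle.load(open("cams0.pkl","rb"));d=pickle.load(open("cams7.pkl","rb"));T,S=d["top"],d["side"]
cv2.imwrite("pics/top7.png",T["frame"][:,:,::-1]);cv2.imwrite("pics/side7c.png",cv2.resize(S["frame"][200:320,240:390,::-1],None,fx=5,fy=5,interpolation=cv2.INTER_CUBIC))
E
```

```text
8.95 [0.42343558 0.4160544  0.24710283] [-0.00202875  0.81049985  0.58573078 -0.00230884] [ 0.19250916  0.02954686 -0.08048604]
tcp in stand mm -127.29845126559074 224.25045525022185 156.10283097662233
crop origins (244, 225) 3.3333333333333335 (234, 186) 2.2222222222222223
```

View pics/top7.png

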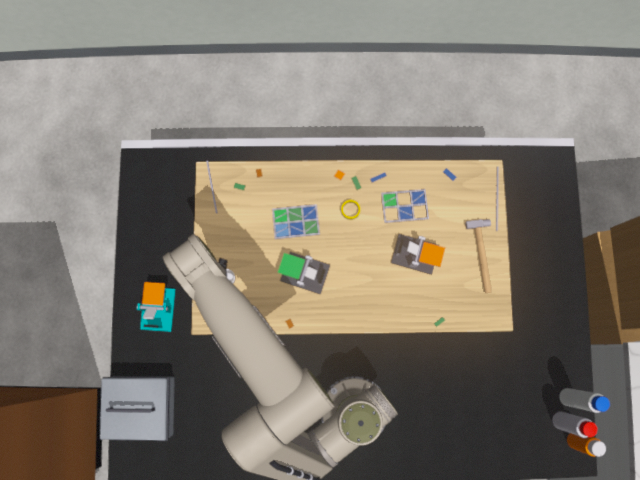

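View pics/side7c.png

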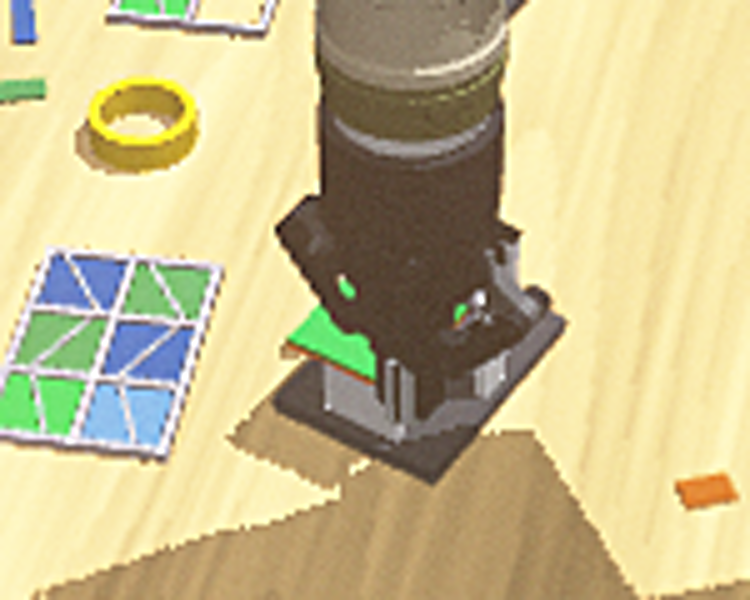

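The arm hides the stand in the side view. I'll move it clear for a flatness measurement.

step_arm --series '[[[-22,10,0],0,255],[[-22,10,0],0,255],[[-22,10,0],0,255],[[-22,10,0],0,255],[[-22,10,0],0,255]]'

```text
clock: 9.57
tcp_pos: [0.2012, 0.5162, 0.2476]
orientation: [-0.002, 0.809, 0.587, -0.002]
wrist_force: [-0.1, 0.7, -0.5]
finger_gap: 0.0001
```

```bash
python3 snap.py 8; python3 - <<'E'
from h import *;import pickle
d0=pickle.load(open("cams0.pkl","rb"));d=pickle.load(open("cams8.pkl","rb"))
T,S=d["top"],d["side"]
piv=np.array([0.473,0.163,0.091]);a=np.radians(-18.5);R=np.array([[np.cos(a),-np.sin(a),0],[np.sin(a),np.cos(a),0],[0,0,1]])
C=piv+R@np.array([0,.0475,.003])
def blob(r,X,lo,hi):
    m=mask(r["frame"],lo,hi);n,l,s,c=cv2.connectedComponentsWithStats(m)
    u=proj(r,X);k=l[int(u[1]),int(u[0])];print("label",k,s[k],u,c[k])
    q=cv2.findContours((l==k).astype(np.uint8),cv2.RETR_EXTERNAL,cv2.CHAIN_APPROX_NONE)[0][0]
    return c[k],cv2.approxPolyDP(q,0.05*cv2.arcLength(q,True),True)[:,0].astype(float)
g=((50,120,60),(75,255,255))
ct,qt=blob(T,C,*g);cs,qs=blob(S,C,*g)
x,e=tri([(T,ct),(S,cs)]);print("centroid",x,e,"stand frame mm",1000*R.T@(x-piv))
print(qt.tolist(),qs.tolist())
# corner heights: match corners by ground position
for p in qt:
    P=onz(T,p,.094);j=min(qs,key=lambda s:np.linalg.norm(onz(S,s,.094)-P))
    X,e=tri([(T,p),(S,j)]);print(np.round(1000*R.T@(X-piv),1),e)
cv2.imwrite("pics/side8c.png",cv2.resize(np.hstack([d0["side"]["frame"][210:310,285:365],S["frame"][210:310,285:365]])[:,:,::-1],None,fx=5,fy=5,interpolation=cv2.INTER_CUBIC))
E
```

```text
9.725 [0.2046531  0.51539661 0.24726093] [-0.00185909  0.81094802  0.58511161 -0.0020646 ] [0.04735536 0.5901018  0.14106145]
tcp in stand mm -366.29679922397327 249.03832166194638 156.26092581089404
crop origins (244, 225) 3.3333333333333335 (234, 186) 2.2222222222222223
label 5 [279 254  25  25 422] [291.29699059 266.2475659 ] [291.13744076 265.59478673]
label 5 [298 252  35  26 482] [315.79926615 262.84788429] [315.23443983 264.26970954]
centroid [0.49024255 0.20873254 0.08889538] [np.float64(0.7), np.float64(0.7)] stand frame mm [ 1.84036889 48.84039246 -2.10461571]
[[284.0, 254.0], [279.0, 271.0], [297.0, 278.0], [303.0, 259.0]] [[312.0, 252.0], [298.0, 267.0], [318.0, 277.0], [332.0, 261.0]]
[33.  84.8  0.1] [np.float64(0.8), np.float64(0.8)]
[-28.1  82.3  -6.9] [np.float64(1.1), np.float64(1.1)]
[-32.4  16.4   2. ] [np.float64(0.8), np.float64(0.8)]
[34.1 17.   3.4] [np.float64(1.6), np.float64(1.6)]
```

View pics/side8c.png

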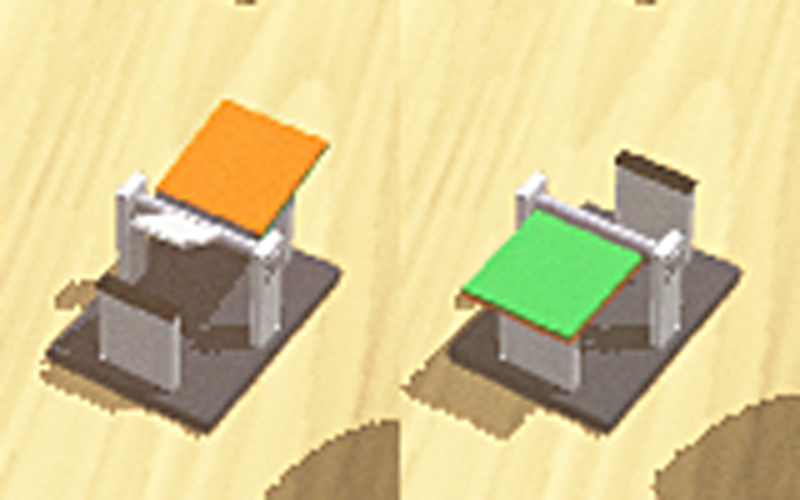

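View pics/s8.png

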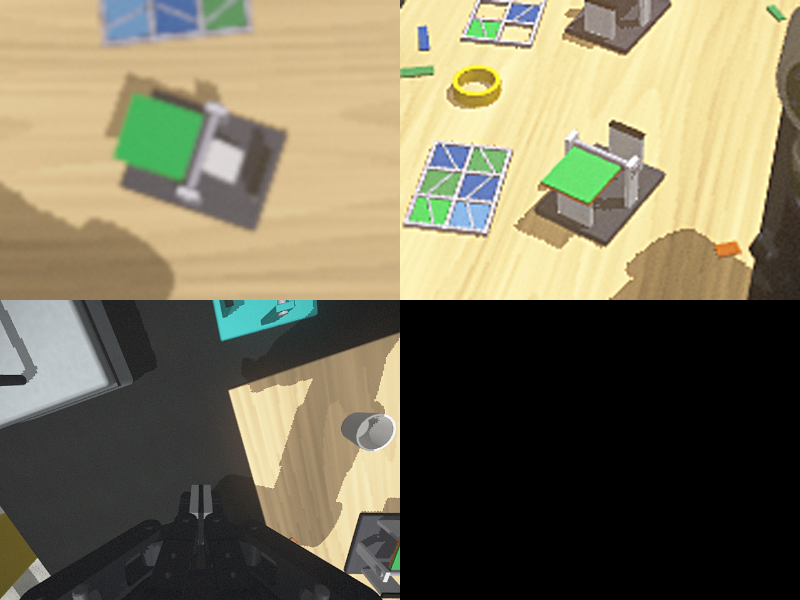

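The before/after crops show the green paddle lying flat on the +y rest. The base is at the same pixels, and the cup, tape and other stand are untouched. Handing in.

```bash
python3 - <<'E'
from workcell import env
print(env.hand_in())
E
```

```text
the job is handed in; nothing more can be done
None
```

I flipped the finished panel's flag right over: it now lies flat on the +y rest, green face up. I handed the job in at about 9.7 s, well under the 42 s limit. I pressed the thumb tab down with the closed fingertips, pushed the raised paddle over from behind, then pressed it down until it met firm contact (about 13 N).

**Last checks:**
- **Flatness:** the side view shows the paddle lying on its rest. Triangulating the green face put its centre about 5 mm below the height expected for a flat paddle, with corner heights scattered from -7 to +3 mm. I put that down to pixel error, because the paddle cannot turn past its stop and the fingertips met firm contact at the expected height.
- **Stand:** it looks unmoved; its base sits at the same pixels in the side view before and after.
- **Other things:** the unfinished panel's flag, the turquoise look-alike, the tape, the cup and the hammer look untouched.
- **Force:** the wrist force spiked briefly to about 20 N upward while pushing the paddle over, and cleared on its own. I can't tell which part of the gripper touched at that moment.

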